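Turn the stack-nest tote and stack it home on the rails

TASK

Stack the blue tote on top of the grey tote so that it does not nest down onto the flanges inside: lift it by its black handle, turn it half round so that the two orange ends are at opposite ends, first rest its lugs on the yellow rails' decks, on the tie-bar side of the pockets, then slide it gently by feel away from the tie bar until all four lugs have dropped fully into the pockets. Touch down slowly and never load the grey tote or its rails with over 60 N, even in a knock. Leave the spray can, hammer and magnet where they are, and let go with the blue tote sitting level.

Things in the scene. Friction and masses are not known exactly. Their poses are not given: they have to be found in the camera images.
- carrier_grip (a point): Centre of the black handle bar of the loose blue tote (0.4-0.65 kg); grasp from above. Axes: x along the tote towards its orange end, y across, z up. Bar along x: 124 mm long, 16 wide, 18 high; its centre is 112 mm above the tote's underside, 32 above the rim; steel posts 12 mm thick under it at x = +-55. The tote stands on the bench, roughly in the nesting direction.
- carrier: Blue tote; origin under its centre, axes as the handle's. Tapered: underside 210 x 100, rim 226 x 116, 80 mm high, walls 4. Two lugs on each long side, at x = +75 and -30: 14 mm long, out to y = +-68, their undersides 4 mm above the tote's. Orange ends at the same end: lugs enter the grey tote's slots and it nests. Half round: lugs sit on the rails.
- carrier_mark (a point): Middle of the blue tote's orange end, on the rim: 113 mm along +x from the handle centre, 32 mm below it.
- base: Grey tote of the same shape, bolted to the bench, holding three steel flanges 55 mm tall. Origin under its centre, on the bench; x towards its own orange end, z up; rim 80 mm up. Two yellow rails, tied by a bar at its -x end, lie over its long walls. Fully stacked, the blue tote's handle centre is 194 mm above the bench; 200 mm while the lugs are still on the decks.
- base_deck (a point): Centre of the grey tote at the rails' deck height (92 mm up), same axes. Pads on both rails: each a pocket 18 mm long in x, 6 deep, with deck 28 mm towards -x and 10 towards +x. Nominal pocket centres x = -75 and +30, y = +-54 to +-71. Fences beyond, 10 mm high, leave the lugs 3 mm play. The parts are hard: touching down at 20 mm/s already knocks with some 45 N.
- base_slot (a point): Middle of the bar that ties the rails, at its nominal place: 132 mm along -x from the grey tote's centre, 80 mm up. The rails are clamped as one piece, set by hand up to 12 mm either way along x from nominal; this is not measured and does not shift. Lugs set down 18 mm to the -x side of nominal always meet deck; then find the pockets by sliding to +x under a light load.
- spray: Bystander: upright spray can, 54 mm across, 160 mm tall; origin under its centre.
- hammer: Bystander: hammer lying on the bench beyond the totes; origin on its underside.
- magnet: Bystander: red L-shaped welding magnet, 70 x 22 mm, 74 mm tall; origin under its foot.

How it is judged (in metres and radians):
On the way:
1. the turned blue tote rests on the rails' decks, its lugs not yet in the pockets (handle centre 198 to 203 mm up, in contact with the rails) (z of carrier_grip in the frame of base between 0.198 and 0.203 m and x of carrier_mark in the frame of base below -0.09 m and contact force between carrier and base above 1 N), for 0.1 s.
At the end, for the whole second after the job is handed in: The blue tote stands still and level (within 0.02 rad) on the grey tote, turned half round (orange ends opposite), all four lugs down in the pockets: handle centre 194 mm (191.5 to 195.5) above the grey tote's underside, within 17 mm along and 6 mm across of the grey tote's centre; released (z of carrier_grip in the frame of base between 0.1915 and 0.1955 m and x of carrier_grip in the frame of base between -0.017 and 0.017 m and y of carrier_grip in the frame of base between -0.006 and 0.006 m and x of carrier_mark in the frame of base below -0.09 m and angle between carrier's own z axis and vertical below 0.02 rad and linear speed of carrier below 0.02 m/s); the robot touches nothing.
It fails at once if the blue tote presses or strikes the grey tote or its rails with more than 60 N (contact force between carrier and base above 60 N).
It fails at once if the robot presses the grey tote or its rails with more than 60 N (contact force between the arm and base above 60 N).
It fails at once if the spray can is moved by more than 20 mm (distance of spray from where it was at the start of the episode above 0.02 m).
It fails at once if the hammer is moved by more than 20 mm (distance of hammer from where it was at the start of the episode above 0.02 m).
It fails at once if the magnet is moved by more than 20 mm (distance of magnet from where it was at the start of the episode above 0.02 m).
It also fails if it takes over 67 s, if anything falls off the work surface, if the arm or the gripper's body presses on something with over 40 N, if the wrist force passes 120 N, or if a joint passes its speed limit or range.

ROBOT

A 7-joint arm with a two-finger parallel gripper is mounted at the origin on the work surface. World frame = base frame: x ahead of the robot, y to its left, z up, the work surface at z = 0. Lengths are in mm, angles in rad, forces in N, time in s.
With the tool pointing down it reaches from about 400 to 925 mm from the base axis. Payload 4.1 kg.
Tool frame: the origin (TCP) lies at the centre of the arm's flange, where the gripper is bolted on; the fingertips stand 173 mm ahead of it and the grasp point (between the pads) lies 155 mm ahead of it; x points along the fingers, y is the direction in which the jaws open and shut, and the axes are right-handed (so a half turn about x gives the same grasp; the last joint's range is limited). The gripper opens to 85 mm and grips with 20 to 120 N. Pads are 22 mm wide; open, the fingers measure 114 mm over their backs; the gripper's body (76 mm by 85 mm) begins 54 mm behind the grasp point. The pads swing forward as they close: fully open they stand 13 mm farther back than shut.
Start: joints at [-1.418, 0.398, 0.045, 1.537, -0.019, 1.207, -0.051], TCP at [161.916, 629.524, 404.747] pointing down, gripper open.
Joint ranges: [-2.82, 2.82], [-0.49, 2.23], [-1.37, 1.46], [0, 2.46], [-1.36, 4.5], [0.23, 2], [-2.94, 2.94]. Speed limits (rad/s): [2.57, 2.57, 3.14, 3.14, 3.14, 3.14, 3.14].

INTERFACE

Orientations are given as a rotation vector (axis times angle).
In Python, from workcell import telemetry, vision, arm gives the robot as it stands.
- The arm moves only by the shell command python3 -m handwheel 'ROWS' [OPENING]. ROWS is JSON, a list of rows, each an object with "slide": the shift along the tool's x, y, z in m, a list of three; "twist": the turn about the tool's x in rad. In form: [{"slide": [tx, ty, tz], "twist": twist}, ...]. A call has 1 to 12 rows; each row shifts and turns the commanded pose from where the row before left it, along the tool's axes as they then stand; what a row does not reach is not made up. A row lasts 1/10 s, in which the tool goes at most 50 mm and 8.59 degrees, less where a joint would pass 70% of its speed; a pose out of reach is approached as far as the arm can. A call with a gripper value outside its range is refused whole. OPENING is the closure in counts, from 0 (fully open) to 255 (shut), set as the call begins (- or left out, the last holds). The fingers move at their own pace and stop on an object; the grip force is fixed at half the most. Time passes only in rows, so rows that do not move let the fingers close. It gives the time, the measured TCP pose, the force and the opening at its end, in the units of the state.
- telemetry.read_state(): the state, without advancing time (a new reading comes with each control period).
- vision.read_camera(name): name is "scene" or "top" or "wrist"; returns a dict with "img" (400x640x3 uint8, red, green, blue), "intrinsics" (3x3 intrinsics, pixels), "R" (3x3) and "t" (3): a world point X has camera coordinates R X + t. Camera axes: x right, y down, z forward; pixel columns grow to the right and rows downward; lengths in mm; the calibration is good to about 2 mm. A picture is of the moment at which its call begins. There is no depth.
- arm.finish_job(): hands the job in, once; it reports no verdict.
Trained networks look in the newest picture that a camera, given by its name, has taken for a name from the list of things; names that differ only in an ending like _2 or _b are one class to them, and where a whole thing is asked for, a point or a joint stands for the part that bears it (a point fixed in the world has none). Each returns a list of dicts, best first, with "conf" (0 to 1); they miss things now and then, are a little off and sometimes report something else, mostly with a low value. They report only what shows in the picture. A call takes as long as a camera call.
- vision.find_in(name, camera): "xyz" ([x, y, z] in mm, in world coordinates, good to about 4 mm: the middle of the surface that is visible of it).
- vision.cut_out(name, camera): "pixels" (400x640 bool, what is visible of it).
- vision.pinpoint(name, camera): "xyz" ([x, y, z] in mm, in world coordinates, good to about 4 mm: a listed point, or the origin of a listed thing).
The state is a dict: "clock": time; "joint_pos": joint angles; "joint_velocities": joint speeds; "joint_efforts": joint torques, N m; "tool_pos": TCP position; "tcp_rot": TCP orientation; "force": force on the tool from outside, world axes, zero at the start; "wrist_torque": the same for the moment, N m; "grip_width": finger opening in mm.
Only numpy, scipy, OpenCV 4.12 (cv2) and the standard library are available. Lean on these libraries where they do the work, as an engineer would, in place of code of your own. Each camera call takes 0.05 s, during which the arm holds its last target. There are 200 camera calls.

## Working session

There is one attempt and no reset: what is moved stays moved. The work goes in short steps, Python scripts to look and compute and a shell command to move; the robot and the scene stay as the last step left them, time stands still between calls to the robot, and variables do not carry over. Pictures are saved under pics/ and viewed, about 8 in all and at most 12, crops included, and the job is handed in when it is done.

```bash
ls; mkdir -p pics; python3 - <<'E'
from workcell import telemetry, vision, arm
import cv2,numpy as np
s=telemetry.read_state();print(s)
ims={}
for c in ["scene","top"]:
    d=vision.read_camera(c); ims[c]=d['img']
    for n in ["carrier_grip","carrier_mark","base_deck","base_slot","spray","hammer","magnet","base","carrier"]:
        r=vision.pinpoint(n,c)
        print(c,n,[(np.round(q['xyz']).tolist(),round(q['conf'],2)) for q in r[:2]])
    cv2.imwrite(f'pics/{c}0.png',d['img'][:,:,::-1])
E
```

```text
pics
{'clock': 0.0, 'joint_pos': array([-1.41801021,  0.39922843,  0.04501668,  1.53786986, -0.01872683,
        1.20690335, -0.05072283]), 'joint_velocities': array([-0.0026941 , -0.00161013, -0.00012874, -0.00029248,  0.00096181,
        0.00307893, -0.00051183]), 'joint_efforts': array([ 1.38271785e-04, -4.75124609e+01,  1.36518817e+00, -2.54217303e+01,
        1.16455910e-02,  9.74926137e-03,  3.94556366e-06]), 'tool_pos': array([161.80801801, 629.24009909, 403.64373665]), 'tcp_rot': array([ 0.19602644,  1.56189314, -0.1991471 ]), 'force': array([-0.85323285,  0.78770408, -0.3996006 ]), 'wrist_torque': array([-0.00133392, -0.04246004,  0.03306576]), 'grip_width': 85.3830700062891}
scene carrier_grip [([496.0, -219.0, 112.0], 0.83)]
scene carrier_mark [([609.0, -259.0, 82.0], 0.78)]
scene base_deck [([565.0, 210.0, 91.0], 0.71)]
scene base_slot [([428.0, 194.0, 78.0], 0.84)]
scene spray [([767.0, 133.0, 1.0], 0.85), ([607.0, -260.0, 84.0], 0.38)]
scene hammer [([498.0, -217.0, -4.0], 0.72), ([761.0, -17.0, -0.0], 0.61)]
scene magnet [([752.0, -162.0, -5.0], 0.57)]
scene base []
scene carrier [([499.0, -216.0, -1.0], 0.92)]
top carrier_grip [([494.0, -225.0, 113.0], 0.66)]
top carrier_mark [([610.0, -253.0, 80.0], 0.91)]
top base_deck [([564.0, 208.0, 91.0], 0.92)]
top base_slot [([435.0, 189.0, 79.0], 0.77)]
top spray [([765.0, 135.0, -2.0], 0.83)]
top hammer [([761.0, -22.0, 2.0], 0.61)]
top magnet [([749.0, -163.0, -2.0], 0.79)]
top base [([562.0, 208.0, -0.0], 0.88)]
top carrier [([498.0, -224.0, -3.0], 0.83)]
```

View pics/scene0.png

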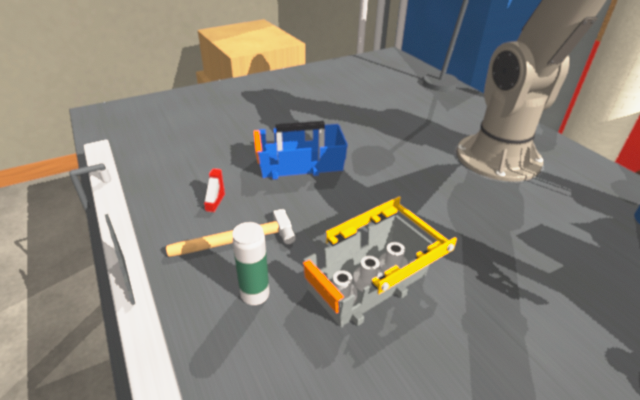

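View pics/top0.png

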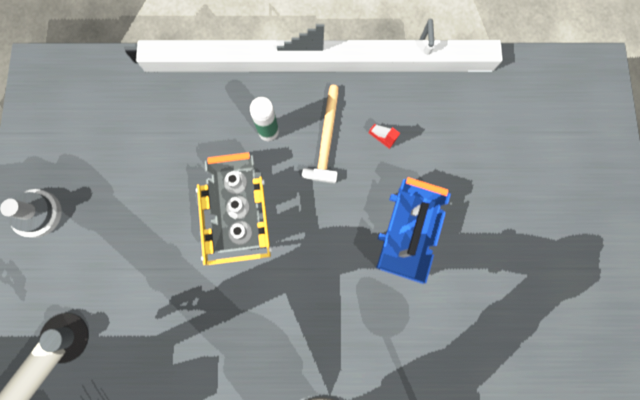

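Scene picture: the blue tote is at about (300,150) with its orange end at (258,140), and the grey tote is at about (375,265). The spray can stands at (250,265), close to the grey tote's orange end. The top picture agrees: blue at (415,230), grey at (235,210), tie bar at (237,258). The "hammer" found at (498,-217) is false, because it is the blue tote.

```bash
cat > h.py <<'E'
from workcell import telemetry, vision, arm
import cv2,numpy as np
from scipy.spatial.transform import Rotation as Ro
def st():
    s=telemetry.read_state(); R=Ro.from_rotvec(s['tcp_rot']).as_matrix()
    print('t',round(s['clock'],2),'tcp',np.round(s['tool_pos'],1),'F',np.round(s['force'],1),'M',np.round(s['wrist_torque'],2),'w',round(s['grip_width'],1),'q',np.round(s['joint_pos'],2))
    yaw=np.degrees(np.arctan2(R[1,1],R[0,1]))
    print('yaw of tool y',round(yaw,2),'tilt deg',round(np.degrees(np.arccos(-R[2,0])),2))
    return s,R
def to(s,R,target):
    return np.round(R.T@(np.array(target)-s['tool_pos'])/1000,4)
def pp(n,c,k=1):
    o=[]
    for i in range(k):
        vision.read_camera(c); r=vision.pinpoint(n,c)
        if r and r[0]['conf']>.4:o.append(r[0]['xyz'])
    return np.array(o)
E
python3 - <<'E'
from h import *
s,R=st();print(np.round(R,3))
print(to(s,R,[450,-150,420]),to(s,R,[495,-222,420]))
d=vision.read_camera('wrist');C=-d['R'].T@d['t'];print('cam',C,'in tool',R.T@(C-s['tool_pos']));print(d['R']@R);print(d['intrinsics'])
E
```

```text
t 1.0 tcp [161.9 629.5 404.8] F [ 0.1 -0.2  0.3] M [ 0.02 -0.02 -0.02] w 85.3 q [-1.42  0.4   0.05  1.54 -0.02  1.21 -0.05]
yaw of tool y 75.58 tilt deg 0.01
[[ 0.     0.249  0.968]
 [ 0.     0.968 -0.249]
 [-1.     0.     0.   ]]
[-0.0153 -0.6832  0.4732] [-0.0154 -0.7417  0.5347]
cam [ 94.59090434 647.83653023 372.81211892] in tool [ 31.93749016   0.96241964 -69.74433113]
[[-7.62229333e-04  9.99999698e-01  1.50199659e-04]
 [-2.73382308e-01 -3.52857983e-04  9.61905395e-01]
 [ 9.61905158e-01  6.92130578e-04  2.73382495e-01]]
[[320.79061544   0.         318.56797909]
 [  0.         320.79061544 196.82538197]
 [  0.           0.           1.        ]]
```

```bash
python3 - <<'E'
from h import *
s,R=st()
print(to(s,R,[545,205,440])/11)
E
```

```text
t 1.05 tcp [161.9 629.5 404.8] F [-0.8 -0.3  0.7] M [ 0.02 -0.03 -0.02] w 85.5 q [-1.42  0.4   0.05  1.54 -0.02  1.21 -0.05]
yaw of tool y 75.58 tilt deg 0.01
[-0.00320909 -0.0287      0.04333636]
```

```bash
python3 -m handwheel '[{"slide":[-0.003,-0.0263,0.0397],"twist":0},{"slide":[-0.003,-0.0263,0.0397],"twist":0},{"slide":[-0.003,-0.0263,0.0397],"twist":0},{"slide":[-0.003,-0.0263,0.0397],"twist":0},{"slide":[-0.003,-0.0263,0.0397],"twist":0},{"slide":[-0.003,-0.0263,0.0397],"twist":0},{"slide":[-0.003,-0.0263,0.0397],"twist":0},{"slide":[-0.003,-0.0263,0.0397],"twist":0},{"slide":[-0.003,-0.0263,0.0397],"twist":0},{"slide":[-0.003,-0.0263,0.0397],"twist":0},{"slide":[-0.003,-0.0263,0.0397],"twist":0},{"slide":[-0.003,-0.0263,0.0397],"twist":0}]'
python3 - <<'E'
from h import *
import time
# settle via camera calls
for i in range(3): vision.read_camera('wrist')
s,R=st()
d=vision.read_camera('wrist')
cv2.imwrite('pics/w1.png',d['img'][:,:,::-1]); np.savez('w1.npz',**d)
for n in ["base_deck","base_slot","base"]:
    r=vision.pinpoint(n,'wrist');print(n,[(np.round(q['xyz'],1).tolist(),round(q['conf'],2)) for q in r[:2]])
print(to(s,R,[480,-205,440])/9)
E
```

```text
clock: 2.25
tool_pos: [545.7, 203.6, 441.2]
tcp_rot: [0.198, 1.561, -0.197]
force: [0.5, 0.7, 0.2]
grip_width: 85.0
t 2.4 tcp [546.7 201.2 441.2] F [-1.3 -0.4 -0.6] M [-0.   -0.01  0.02] w 85.4 q [-0.72  0.26  0.36  1.66 -0.1   1.23  0.97]
yaw of tool y 75.12 tilt deg 0.12
base_deck [([565.5, 210.9, 88.5], 0.64)]
base_slot [([431.8, 189.7, 78.8], 0.67)]
base [([563.0, 204.5, -3.4], 0.7)]
[ 0.00016667 -0.04552222  0.00442222]
```

View pics/w1.png

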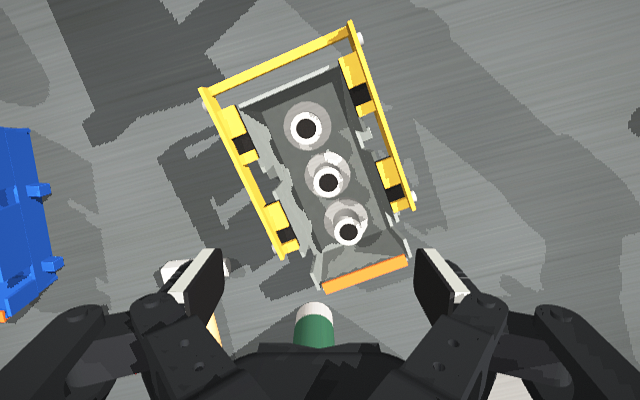

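The wrist picture shows the grey tote and its rails clearly. The tie bar runs from (205,92) to (350,25), and the dark pockets are near (244,150), (288,247), (358,97) and (393,192). The orange end is at (365,275).

```bash
cat >> h.py <<'E'
def back(d,uv,z):
    uv=np.atleast_2d(np.array(uv,float)); K=d['intrinsics']
    r=(np.linalg.inv(K)@np.c_[uv,np.ones(len(uv))].T); r=d['R'].T@r; C=-d['R'].T@d['t']
    return (C[:,None]+r*((z-C[2])/r[2])).T[:,:2]
def proj(d,X):
    c=np.array(X)@d['R'].T+d['t']; u=c@d['intrinsics'].T; return u[:,:2]/u[:,2:]
E
python3 - <<'E'
from h import *
d=np.load('w1.npz'); d={k:d[k] for k in d}
im=d['img']; hsv=cv2.cvtColor(im,cv2.COLOR_RGB2HSV)
dark=(im.max(2)<45).astype(np.uint8)
n,l,stt,c=cv2.connectedComponentsWithStats(dark)
P=[]
for p in [(244,150),(288,247),(358,97),(393,192)]:
    k=[i for i in range(1,n) if stt[i,4]>40 and np.hypot(*(c[i]-p))<20]
    for i in k: print(p,stt[i],c[i].round(1),back(d,c[i],90).round(1))
yel=cv2.inRange(hsv,(22,120,60),(36,255,255))
n,l,stt,c=cv2.connectedComponentsWithStats(yel); 
print([stt[i].tolist() for i in range(1,n) if stt[i,4]>60])
# overlay model from network pose
cx,cy,yaw=565,209,np.radians(7.6)
def M(x,y,z): return [cx+x*np.cos(yaw)-y*np.sin(yaw),cy+x*np.sin(yaw)+y*np.cos(yaw),z]
big=cv2.resize(im[:320,160:460][:,:,::-1],None,fx=2.4,fy=2.4,interpolation=cv2.INTER_CUBIC)
def L(ps,col):
    q=((proj(d,[M(*p) for p in ps])-[160,0]+.5)*2.4).astype(int);cv2.polylines(big,[q],True,col,1)
L([(113,58,80),(113,-58,80),(-113,-58,80),(-113,58,80)],(0,0,255))
L([(90,71,102),(-132,71,102),(-132,-71,102),(90,-71,102)],(255,0,255))
for x in (-75,30):
  for s in (1,-1): L([(x-9,54*s,92),(x+9,54*s,92),(x+9,71*s,92),(x-9,71*s,92)],(0,255,0))
cv2.imwrite('pics/w1o.png',big)
E
```

```text
(358, 97) [348  83  23  23 318] [359.3  94.2] [[480.1 259.8]]
(393, 192) [384 184  21  18 216] [394.2 192.6] [[583.5 273. ]]
[[348, 20, 68, 191, 953], [198, 27, 146, 233, 4339], [338, 52, 28, 37, 580], [356, 101, 20, 16, 183], [376, 158, 24, 31, 450], [391, 199, 18, 14, 147]]
```

View pics/w1o.png

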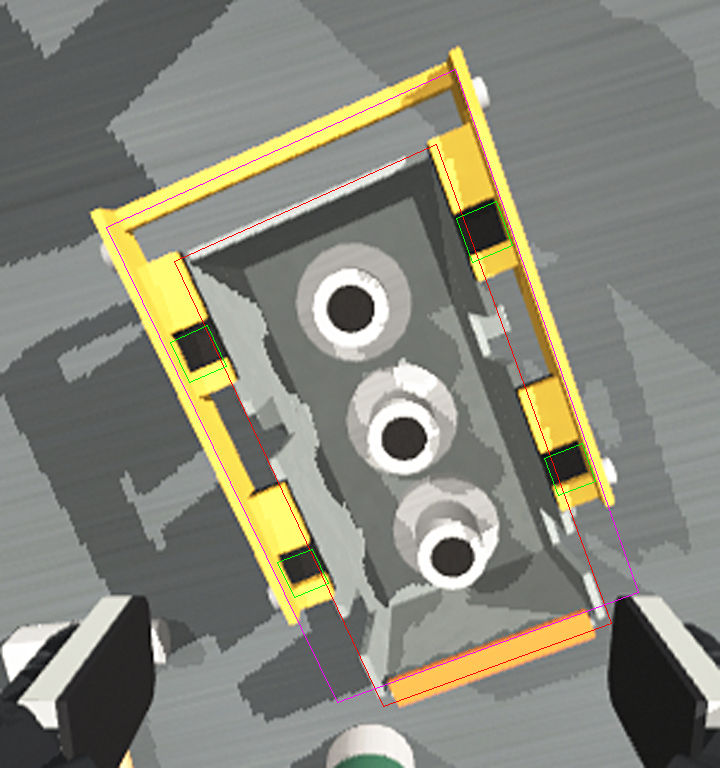

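The overlay of the model at (565, 209, yaw 7.6°) fits the rim, orange end and pocket sides to about 1 px. The rails sit about 2–3 mm towards the tie bar. Next is the blue tote.

```bash
python3 -m handwheel '[{"slide":[0,-0.046,0.005],"twist":0},{"slide":[0,-0.046,0.005],"twist":0},{"slide":[0,-0.046,0.005],"twist":0},{"slide":[0,-0.046,0.005],"twist":0},{"slide":[0,-0.046,0.005],"twist":0},{"slide":[0,-0.046,0.005],"twist":0},{"slide":[0,-0.046,0.005],"twist":0},{"slide":[0,-0.046,0.005],"twist":0},{"slide":[0,-0.046,0.005],"twist":0},{"slide":[0,0,0],"twist":0},{"slide":[0,0,0],"twist":0}]'
python3 - <<'E'
from h import *
s,R=st()
d=vision.read_camera('wrist'); np.savez('w2.npz',**d)
g=[];m=[]
for n in ["carrier_grip","carrier_mark","carrier"]:
    r=vision.pinpoint(n,'wrist');print(n,[(np.round(q['xyz'],1).tolist(),round(q['conf'],2)) for q in r[:2]])
im=d['img']
cx,cy,yaw=496,-222,np.radians(-16.5)
def M(x,y,z): return [cx+x*np.cos(yaw)-y*np.sin(yaw),cy+x*np.sin(yaw)+y*np.cos(yaw),z]
big=cv2.resize(im[:320,150:470][:,:,::-1],None,fx=2.4,fy=2.4,interpolation=cv2.INTER_CUBIC)
def L(ps,col):
    q=((proj(d,[M(*p) for p in ps])-[150,0]+.5)*2.4).astype(int);cv2.polylines(big,[q],True,col,1)
L([(113,58,80),(113,-58,80),(-113,-58,80),(-113,58,80)],(0,0,255))
L([(62,8,121),(62,-8,121),(-62,-8,121),(-62,8,121)],(0,255,0))
cv2.imwrite('pics/w2o.png',big)
E
```

```text
clock: 3.7
tool_pos: [485.1, -206.6, 440.6]
tcp_rot: [0.199, 1.562, -0.197]
force: [0.1, 0.0, -0.1]
grip_width: 85.5
t 3.7 tcp [ 485.1 -206.6  440.6] F [ 0.1  0.  -0.1] M [0.07 0.01 0.06] w 85.5 q [-0.23  0.18  0.63  1.79 -0.11  1.21  1.75]
yaw of tool y 75.56 tilt deg 0.05
carrier_grip [([501.1, -218.8, 113.8], 0.91)]
carrier_mark [([603.3, -255.8, 80.2], 0.84)]
carrier [([498.7, -219.4, -3.7], 0.73)]
```

View pics/w2o.png

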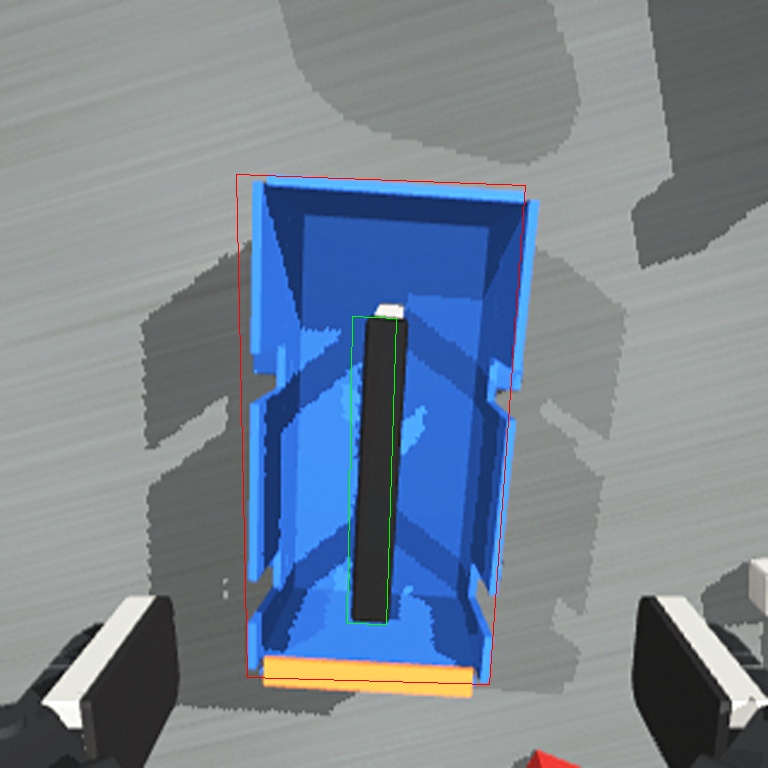

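The handle bar runs from (388,319) to (370,621) in the crop, and my first guess for the blue tote is a few mm and about 2° off. I'll fit the bar properly.

```bash
python3 - <<'E'
from h import *
d=np.load('w2.npz'); d={k:d[k] for k in d}
im=d['img']; dark=(im.max(2)<50).astype(np.uint8); dark[:, :280]=0; dark[:,335:]=0; dark[:125]=0; dark[262:]=0
n,l,S,c=cv2.connectedComponentsWithStats(dark); i=1+np.argmax(S[1:,4]); print(S[i])
v,u=np.where(l==i); X=back(d,np.c_[u,v],121)
(cx,cy),(w,h),a=cv2.minAreaRect(X.astype(np.float32)); print((cx,cy),w,h,a)
vx=cv2.fitLine(X.astype(np.float32),cv2.DIST_L2,0,.01,.01).ravel(); print(vx,np.degrees(np.arctan2(vx[1],vx[0])))
# orange & rim: rim corners from crop
q=np.array([(263,182),(525,193),(264,660),(473,672)])/2.4+[150,0]-.5
B=back(d,q,80);print(B.round(1), np.degrees(np.arctan2(*(B[2:].mean(0)-B[:2].mean(0))[::-1])))
E
```

```text
[ 297  132   23  127 1631]
(496.18212890625, -219.03274536132812) 15.112776756286621 122.36299896240234 71.8000717163086
[ 9.5229465e-01 -3.0518007e-01  5.0060147e+02 -2.2058020e+02] -17.769
[[ 376.5 -236.1]
 [ 406.7 -135.3]
 [ 580.9 -299.4]
 [ 612.1 -204.5]] -17.926408918138087
```

```bash
python3 - <<'E'
from h import *
s,R=st(); print(to(s,R,[496.5,-219.2,266]))
E
python3 -m handwheel '[{"slide":[0,0,0],"twist":0.06}]' 0
```

```text
t 3.9 tcp [ 485.9 -204.7  440.5] F [0.2 0.8 0.1] M [-0.01 -0.04 -0.03] w 85.6 q [-0.23  0.18  0.63  1.79 -0.11  1.21  1.75]
yaw of tool y 75.82 tilt deg 0.06
[ 0.1745 -0.0116  0.0139]
clock: 4.0
tool_pos: [485.8, -205.1, 440.6]
tcp_rot: [0.244, 1.557, -0.243]
force: [-0.1, -0.2, -0.2]
grip_width: 85.7
```

```bash
python3 -m handwheel '[{"slide":[0.03,-0.006,0.007],"twist":0},{"slide":[0.04,-0.0055,0.0065],"twist":0},{"slide":[0.04,0,0],"twist":0},{"slide":[0,0,0],"twist":0},{"slide":[0,0,0],"twist":0}]'
python3 - <<'E'
from h import *
s,R=st(); print(to(s,R,[496.5,-219.2,266]))
d=vision.read_camera('wrist')
cv2.imwrite('pics/w3.png',d['img'][:,:,::-1])
im=d['img']; dark=(im.max(2)<50).astype(np.uint8); dark[:, :285]=0; dark[:,360:]=0; dark[300:]=0
n,l,S,c=cv2.connectedComponentsWithStats(dark); i=1+np.argmax(S[1:,4]); print(S[i])
v,u=np.where(l==i); X=back(d,np.c_[u,v],121)
print(cv2.minAreaRect(X.astype(np.float32)))
E
```

```text
clock: 4.5
tool_pos: [495.0, -221.1, 331.0]
tcp_rot: [0.243, 1.558, -0.243]
force: [-0.5, 0.1, 0.0]
grip_width: 85.1
t 4.5 tcp [ 495.  -221.1  331. ] F [-0.5  0.1  0. ] M [-0.01 -0.    0.03] w 85.1 q [-0.16  0.33  0.61  1.89 -0.22  0.99  1.81]
yaw of tool y 72.24 tilt deg 0.05
[0.065  0.0023 0.0009]
[ 308  124   25  176 1159]
((489.53106689453125, -217.75662231445312), (14.987533569335938, 108.5120849609375), 72.89120483398438)
```

```bash
python3 -m handwheel '[{"slide":[0.03,0.001,0.001],"twist":0},{"slide":[0.025,0,0],"twist":0},{"slide":[0.01,0,0],"twist":0},{"slide":[0,0,0],"twist":0},{"slide":[0,0,0],"twist":0}]' && python3 -m handwheel '[{"slide":[0,0,0],"twist":0},{"slide":[0,0,0],"twist":0},{"slide":[0,0,0],"twist":0},{"slide":[0,0,0],"twist":0},{"slide":[0,0,0],"twist":0},{"slide":[0,0,0],"twist":0},{"slide":[0,0,0],"twist":0},{"slide":[0,0,0],"twist":0}]' 255; python3 -c "from h import *; st()"
```

```text
clock: 5.05
tool_pos: [496.6, -221.8, 267.5]
tcp_rot: [0.244, 1.554, -0.245]
force: [0.5, -0.2, -1.6]
grip_width: 85.8
clock: 5.85
tool_pos: [495.9, -221.1, 265.7]
tcp_rot: [0.245, 1.557, -0.244]
force: [-0.4, 2.1, 1.6]
grip_width: 15.2
t 5.85 tcp [ 495.9 -221.1  265.7] F [-0.4  2.1  1.6] M [ 0.27 -0.09 -0.04] w 15.2 q [-0.12  0.42  0.57  1.95 -0.29  0.86  1.87]
yaw of tool y 72.16 tilt deg 0.04
```

```bash
python3 -m handwheel '[{"slide":[-0.005,0,0],"twist":0},{"slide":[-0.01,0,0],"twist":0},{"slide":[-0.02,0,0],"twist":0},{"slide":[-0.03,0,0],"twist":0},{"slide":[-0.03,0,0],"twist":0},{"slide":[-0.03,0,0],"twist":0},{"slide":[-0.02,0,0],"twist":0},{"slide":[-0.01,0,0],"twist":0},{"slide":[0,0,0],"twist":0},{"slide":[0,0,0],"twist":0},{"slide":[0,0,0],"twist":0}]'; python3 - <<'E'
from h import *
s,R=st(); print(to(s,R,[560,208,430]))
print('tw', np.radians(72.16+82.4))
d=vision.read_camera('scene')
cv2.imwrite('pics/s1.png',d['img'][:,:,::-1])
E
```

```text
clock: 6.95
tool_pos: [495.2, -221.1, 419.1]
tcp_rot: [0.245, 1.56, -0.245]
force: [-0.1, -0.2, -4.5]
grip_width: 15.1
t 6.95 tcp [ 495.2 -221.1  419.1] F [-0.1 -0.2 -4.5] M [-0.02  0.01 -0.03] w 15.1 q [-0.2   0.23  0.65  1.79 -0.15  1.17  1.75]
yaw of tool y 72.14 tilt deg 0.19
[-0.0108  0.4282 -0.07  ]
tw 2.6975808918824358
```

```bash
python3 -m handwheel '[{"slide":[-0.001,0.018,-0.003],"twist":0},{"slide":[-0.001,0.036,-0.006],"twist":0},{"slide":[-0.001,0.04,-0.0065],"twist":0},{"slide":[-0.001,0.04,-0.0065],"twist":0},{"slide":[-0.001,0.04,-0.0065],"twist":0},{"slide":[-0.001,0.04,-0.0065],"twist":0},{"slide":[-0.001,0.04,-0.0065],"twist":0},{"slide":[-0.001,0.04,-0.0065],"twist":0},{"slide":[-0.001,0.04,-0.0065],"twist":0},{"slide":[-0.001,0.04,-0.0065],"twist":0},{"slide":[-0.001,0.036,-0.006],"twist":0},{"slide":[0,0.018,-0.003],"twist":0}]' && python3 -m handwheel '[{"slide":[0,0,0],"twist":0.075},{"slide":[0,0,0],"twist":0.13},{"slide":[0,0,0],"twist":0.14},{"slide":[0,0,0],"twist":0.14},{"slide":[0,0,0],"twist":0.14},{"slide":[0,0,0],"twist":0.14},{"slide":[0,0,0],"twist":0.14},{"slide":[0,0,0],"twist":0.14},{"slide":[0,0,0],"twist":0.14},{"slide":[0,0,0],"twist":0.14}]' && python3 -m handwheel '[{"slide":[0,0,0],"twist":0.14},{"slide":[0,0,0],"twist":0.14},{"slide":[0,0,0],"twist":0.14},{"slide":[0,0,0],"twist":0.14},{"slide":[0,0,0],"twist":0.14},{"slide":[0,0,0],"twist":0.14},{"slide":[0,0,0],"twist":0.14},{"slide":[0,0,0],"twist":0.14},{"slide":[0,0,0],"twist":0.14},{"slide":[0,0,0],"twist":0.113},{"slide":[0,0,0],"twist":0},{"slide":[0,0,0],"twist":0}]'
python3 - <<'E'
from h import *
s,R=st()
t=np.radians(7.6); tgt=np.array([565,209.3,420])-18*np.array([np.cos(t),np.sin(t),0]); print(tgt,to(s,R,tgt))
E
```

```text
clock: 8.2
tool_pos: [559.9, 212.4, 430.3]
tcp_rot: [0.242, 1.559, -0.239]
force: [0.0, 0.1, -5.6]
grip_width: 15.3
clock: 9.2
tool_pos: [560.3, 206.8, 430.7]
tcp_rot: [1.261, 1.174, -1.264]
force: [0.8, -0.5, -4.8]
grip_width: 15.0
clock: 10.4
tool_pos: [560.3, 207.2, 431.1]
tcp_rot: [2.151, 0.143, -2.153]
force: [-0.1, -0.1, -4.8]
grip_width: 15.4
t 10.4 tcp [560.3 207.2 431.1] F [-0.1 -0.1 -4.8] M [0.02 0.03 0.04] w 15.4 q [-1.11  0.42  0.93  1.65 -0.35  1.25 -1.55]
yaw of tool y -82.32 tilt deg 0.07
[547.15812028 206.91938498 420.        ] [ 0.0111 -0.0014  0.013 ]
```

```bash
python3 -m handwheel '[{"slide":[0.01,-0.001,0.006],"twist":0.001},{"slide":[0.02,0,0.007],"twist":0},{"slide":[0.02,0,0],"twist":0},{"slide":[0.009,0,0],"twist":0},{"slide":[0,0,0],"twist":0},{"slide":[0,0,0],"twist":0},{"slide":[0,0,0],"twist":0}]'
python3 - <<'E'
from h import *
s,R=st()
cg=s['tool_pos']+R[:,0]*153.7
tv=np.radians(7.6)
for c,crop in (('top',None),('scene',None)):
    d=vision.read_camera(c); np.savez(c+'1.npz',**d); im=d['img'][:,:,::-1].copy()
    f=5.
    def fr(cx,cy,yaw):
        return lambda ps:[[cx+x*np.cos(yaw)-y*np.sin(yaw),cy+x*np.sin(yaw)+y*np.cos(yaw),z] for x,y,z in ps]
    B=fr(565,209.3,tv); C=fr(cg[0],cg[1],tv+np.pi); z0=cg[2]-112
    ctr=proj(d,B([(0,0,100)]))[0]; o=np.clip((ctr-[75,60]).astype(int),0,[490,280])
    big=cv2.resize(im[o[1]:o[1]+120,o[0]:o[0]+150],None,fx=f,fy=f,interpolation=cv2.INTER_CUBIC)
    def L(P,col):
        q=((proj(d,P)-o+.5)*f).astype(int);cv2.polylines(big,[q],True,col,1)
    L(B([(113,58,80),(113,-58,80),(-113,-58,80),(-113,58,80)]),(0,0,255))
    for x in (-75,30):
        for g in (1,-1): L(B([(x-9,54*g,92),(x+9,54*g,92),(x+9,71*g,92),(x-9,71*g,92)]),(0,255,0))
    L(C([(113,58,z0+80),(113,-58,z0+80),(-113,-58,z0+80),(-113,58,z0+80)]),(255,255,0))
    for x in (75,-30):
        for g in (1,-1): L(C([(x-7,50*g,z0+4),(x+7,50*g,z0+4),(x+7,68*g,z0+4),(x-7,68*g,z0+4)]),(255,255,255))
    cv2.imwrite(f'pics/{c}1o.png',big)
    for n in ["carrier_grip","carrier_mark","base_deck","base_slot"]:
        r=vision.pinpoint(n,c);print(c,n,[(np.round(q['xyz'],1).tolist(),round(q['conf'],2)) for q in r[:1]])
print(cg)
E
```

```text
clock: 11.1
tool_pos: [547.9, 206.7, 373.8]
tcp_rot: [2.156, 0.142, -2.152]
force: [-0.8, 0.3, -4.0]
grip_width: 15.3
t 11.1 tcp [547.9 206.7 373.8] F [-0.8  0.3 -4. ] M [ 0.04 -0.05 -0.  ] w 15.3 q [-1.11  0.44  0.91  1.75 -0.38  1.13 -1.53]
yaw of tool y -82.5 tilt deg 0.12
top carrier_grip [([543.9, 205.2, 218.0], 0.85)]
top carrier_mark [([433.4, 192.9, 191.2], 0.86)]
top base_deck []
top base_slot [([433.3, 193.7, 80.3], 0.88)]
scene carrier_grip []
scene carrier_mark [([438.4, 187.2, 189.5], 0.64)]
scene base_deck []
scene base_slot []
[548.2449482  206.79855452 220.09800239]
```

View pics/top1o.png

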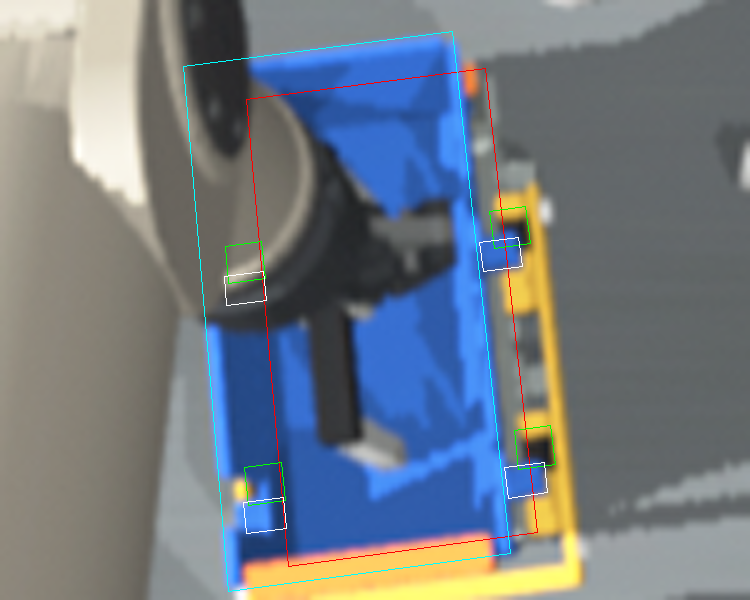

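View pics/scene1o.png

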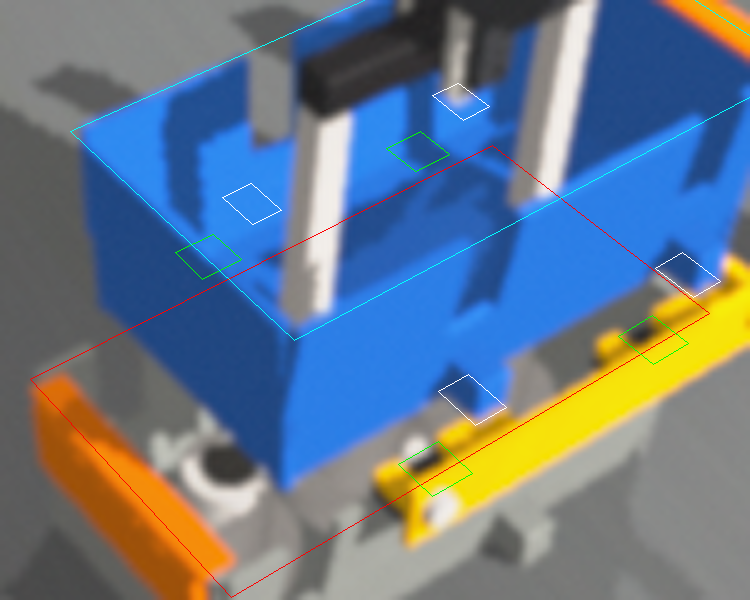

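In the top view, lug outlines and pads agree with the model to 1–2 mm. The scene view shows lugs at (480,385) and (690,260) on the -x side of their pockets and inside the fences. I'll go down slowly from here.

```bash
python3 -m handwheel '[{"slide":[0.001,0,0],"twist":0},{"slide":[0.001,0,0],"twist":0},{"slide":[0.001,0,0],"twist":0},{"slide":[0.001,0,0],"twist":0},{"slide":[0.001,0,0],"twist":0},{"slide":[0.001,0,0],"twist":0},{"slide":[0.001,0,0],"twist":0},{"slide":[0.0005,0,0],"twist":0},{"slide":[0.0005,0,0],"twist":0},{"slide":[0.0005,0,0],"twist":0}]'; python3 -c "from h import *; st()"; python3 -m handwheel '[{"slide":[0.0005,0,0],"twist":0},{"slide":[0.0005,0,0],"twist":0},{"slide":[0.0005,0,0],"twist":0},{"slide":[0.0005,0,0],"twist":0}]'; python3 -c "from h import *; st()"
```

```text
clock: 12.6
tool_pos: [547.4, 206.8, 364.2]
tcp_rot: [2.154, 0.141, -2.154]
force: [0.8, -0.3, -4.3]
grip_width: 15.0
t 12.6 tcp [547.4 206.8 364.2] F [ 0.8 -0.3 -4.3] M [ 0.02  0.09 -0.01] w 15.0 q [-1.11  0.45  0.9   1.76 -0.39  1.12 -1.52]
yaw of tool y -82.5 tilt deg 0.01
clock: 13.0
tool_pos: [547.4, 206.8, 362.2]
tcp_rot: [2.154, 0.141, -2.154]
force: [-0.7, 0.6, -4.4]
grip_width: 15.2
t 13.0 tcp [547.4 206.8 362.2] F [-0.7  0.6 -4.4] M [0.02 0.04 0.06] w 15.2 q [-1.11  0.45  0.9   1.76 -0.39  1.11 -1.52]
yaw of tool y -82.5 tilt deg 0.01
```

Fence-top height (TCP 364) has passed with no contact. I'll carry on to the deck.

```bash
python3 -m handwheel '[{"slide":[0.0005,0,0],"twist":0},{"slide":[0.0005,0,0],"twist":0},{"slide":[0.0005,0,0],"twist":0},{"slide":[0.0005,0,0],"twist":0},{"slide":[0.0005,0,0],"twist":0},{"slide":[0.0005,0,0],"twist":0},{"slide":[0.0005,0,0],"twist":0},{"slide":[0.0005,0,0],"twist":0}]'; python3 -c "from h import *; st()"; python3 -m handwheel '[{"slide":[0.0005,0,0],"twist":0},{"slide":[0.0005,0,0],"twist":0},{"slide":[0.0005,0,0],"twist":0},{"slide":[0.0005,0,0],"twist":0}]'; python3 -c "from h import *; st()"
```

```text
clock: 13.8
tool_pos: [547.4, 206.7, 358.2]
tcp_rot: [2.154, 0.141, -2.154]
force: [-0.9, -0.4, -4.6]
grip_width: 15.2
t 13.8 tcp [547.4 206.7 358.2] F [-0.9 -0.4 -4.6] M [ 0.02 -0.02 -0.07] w 15.2 q [-1.1   0.46  0.89  1.77 -0.4   1.11 -1.52]
yaw of tool y -82.5 tilt deg 0.01
clock: 14.2
tool_pos: [547.4, 206.8, 356.2]
tcp_rot: [2.154, 0.141, -2.154]
force: [0.6, -0.2, -5.2]
grip_width: 14.6
t 14.2 tcp [547.4 206.8 356.2] F [ 0.6 -0.2 -5.2] M [-0.02 -0.06 -0.04] w 14.6 q [-1.1   0.46  0.89  1.77 -0.4   1.1  -1.52]
yaw of tool y -82.5 tilt deg 0.01
```

```bash
python3 -m handwheel '[{"slide":[0.0005,0,0],"twist":0},{"slide":[0.0005,0,0],"twist":0},{"slide":[0.0005,0,0],"twist":0}]'; python3 -c "from h import *; st()"
```

```text
clock: 14.5
tool_pos: [547.4, 206.8, 354.7]
tcp_rot: [2.154, 0.141, -2.154]
force: [0.5, -0.1, -4.6]
grip_width: 14.7
t 14.5 tcp [547.4 206.8 354.7] F [ 0.5 -0.1 -4.6] M [-0.02 -0.02 -0.06] w 14.7 q [-1.1   0.46  0.89  1.77 -0.4   1.1  -1.52]
yaw of tool y -82.5 tilt deg 0.01
```

```bash
python3 -m handwheel '[{"slide":[0.0003,0,0],"twist":0},{"slide":[0.0003,0,0],"twist":0}]'; python3 -m handwheel '[{"slide":[0.0003,0,0],"twist":0},{"slide":[0.0003,0,0],"twist":0}]'; python3 -c "from h import *; st()"
```

```text
clock: 14.7
tool_pos: [547.4, 206.7, 354.1]
tcp_rot: [2.154, 0.141, -2.154]
force: [-0.0, 0.0, -5.0]
grip_width: 15.0
clock: 14.9
tool_pos: [547.5, 206.6, 353.8]
tcp_rot: [2.154, 0.141, -2.154]
force: [-1.4, -0.7, -2.0]
grip_width: 14.9
t 14.9 tcp [547.5 206.6 353.8] F [-1.4 -0.7 -2. ] M [ 0.04  0.17 -0.03] w 14.9 q [-1.1   0.46  0.89  1.77 -0.4   1.1  -1.51]
yaw of tool y -82.51 tilt deg 0.01
```

```bash
python3 -m handwheel '[{"slide":[0.0003,0,0],"twist":0},{"slide":[0,0,0],"twist":0}]'; python3 -m handwheel '[{"slide":[0.0003,0,0],"twist":0},{"slide":[0,0,0],"twist":0}]'; python3 -c "from h import *; st()"
```

```text
clock: 15.1
tool_pos: [547.5, 206.5, 353.7]
tcp_rot: [2.154, 0.141, -2.154]
force: [-1.5, -1.5, -1.5]
grip_width: 15.3
clock: 15.3
tool_pos: [547.5, 206.4, 353.6]
tcp_rot: [2.154, 0.141, -2.154]
force: [-2.6, -1.9, 4.1]
grip_width: 15.0
t 15.3 tcp [547.5 206.4 353.6] F [-2.6 -1.9  4.1] M [-0.26  0.53  0.1 ] w 15.0 q [-1.1   0.46  0.89  1.77 -0.4   1.1  -1.51]
yaw of tool y -82.52 tilt deg 0.02
```

```bash
python3 -m handwheel '[{"slide":[0,0,-0.0005],"twist":0},{"slide":[0,0,-0.0005],"twist":0},{"slide":[0,0,-0.0005],"twist":0},{"slide":[0,0,-0.0005],"twist":0}]'; python3 -m handwheel '[{"slide":[0,0,-0.0005],"twist":0},{"slide":[0,0,-0.0005],"twist":0},{"slide":[0,0,-0.0005],"twist":0},{"slide":[0,0,-0.0005],"twist":0}]'; python3 -c "from h import *; st()"
```

```text
clock: 15.7
tool_pos: [549.0, 206.5, 353.8]
tcp_rot: [2.151, 0.141, -2.157]
force: [-7.4, -3.7, 9.9]
grip_width: 15.2
clock: 16.1
tool_pos: [551.0, 207.0, 353.8]
tcp_rot: [2.152, 0.142, -2.157]
force: [-5.5, -2.2, 9.8]
grip_width: 15.1
t 16.1 tcp [551.  207.  353.8] F [-5.5 -2.2  9.8] M [-0.32  1.65  0.03] w 15.1 q [-1.09  0.47  0.89  1.76 -0.41  1.11 -1.51]
yaw of tool y -82.51 tilt deg 0.14
```

```bash
for i in 1 2 ; do :; done; python3 -m handwheel '[{"slide":[-0.0002,0,-0.0005],"twist":0},{"slide":[0,0,-0.0005],"twist":0},{"slide":[0,0,-0.0005],"twist":0},{"slide":[0,0,-0.0005],"twist":0}]'; python3 -m handwheel '[{"slide":[0,0,-0.0005],"twist":0},{"slide":[0,0,-0.0005],"twist":0},{"slide":[0,0,-0.0005],"twist":0},{"slide":[0,0,-0.0005],"twist":0}]'; python3 -m handwheel '[{"slide":[0,0,-0.0005],"twist":0},{"slide":[0,0,-0.0005],"twist":0},{"slide":[0,0,-0.0005],"twist":0},{"slide":[0,0,-0.0005],"twist":0}]'; python3 -c "from h import *; st()"
```

```text
clock: 16.5
tool_pos: [552.9, 207.5, 353.8]
tcp_rot: [2.151, 0.142, -2.157]
force: [-6.0, -2.2, 9.4]
grip_width: 15.3
clock: 16.9
tool_pos: [554.9, 207.8, 353.8]
tcp_rot: [2.152, 0.142, -2.156]
force: [-5.7, -1.9, 9.5]
grip_width: 14.5
clock: 17.3
tool_pos: [557.0, 208.2, 353.8]
tcp_rot: [2.152, 0.142, -2.156]
force: [-6.4, -1.4, 8.8]
grip_width: 15.0
t 17.3 tcp [557.  208.2 353.8] F [-6.4 -1.4  8.8] M [-0.2   1.52  0.09] w 15.0 q [-1.08  0.48  0.88  1.75 -0.41  1.11 -1.51]
yaw of tool y -82.49 tilt deg 0.13
```

```bash
python3 -m handwheel '[{"slide":[0,0,-0.0005],"twist":0},{"slide":[0,0,-0.0005],"twist":0},{"slide":[0,0,-0.0005],"twist":0}]'; python3 -m handwheel '[{"slide":[0,0,-0.0005],"twist":0},{"slide":[0,0,-0.0005],"twist":0},{"slide":[0,0,-0.0005],"twist":0}]'; python3 -c "from h import *; st()"
```

```text
clock: 17.6
tool_pos: [558.2, 208.4, 353.7]
tcp_rot: [2.151, 0.143, -2.157]
force: [-2.8, -0.1, 0.4]
grip_width: 14.9
clock: 17.9
tool_pos: [559.7, 208.6, 353.8]
tcp_rot: [2.151, 0.143, -2.157]
force: [-5.9, -1.6, 9.8]
grip_width: 14.9
t 17.9 tcp [559.7 208.6 353.8] F [-5.9 -1.6  9.8] M [-0.2   1.86 -0.02] w 14.9 q [-1.08  0.49  0.88  1.74 -0.41  1.11 -1.5 ]
yaw of tool y -82.49 tilt deg 0.18
```

```bash
python3 -m handwheel '[{"slide":[0,0,-0.0005],"twist":0},{"slide":[0,0,-0.0005],"twist":0},{"slide":[0,0,-0.0005],"twist":0}]'; python3 -c "from h import *; st()";  python3 -m handwheel '[{"slide":[0,0,-0.0005],"twist":0},{"slide":[0,0,-0.0005],"twist":0}]'; python3 -c "from h import *; st()"
```

```text
clock: 18.2
tool_pos: [561.4, 208.9, 353.7]
tcp_rot: [2.152, 0.143, -2.156]
force: [-6.3, -0.5, 7.4]
grip_width: 15.0
t 18.2 tcp [561.4 208.9 353.7] F [-6.3 -0.5  7.4] M [-0.17  1.5   0.02] w 15.0 q [-1.07  0.49  0.88  1.74 -0.42  1.11 -1.5 ]
yaw of tool y -82.48 tilt deg 0.12
clock: 18.4
tool_pos: [562.1, 208.9, 353.7]
tcp_rot: [2.151, 0.143, -2.158]
force: [-6.9, -1.2, 10.9]
grip_width: 15.1
t 18.4 tcp [562.1 208.9 353.7] F [-6.9 -1.2 10.9] M [-0.24  1.87  0.06] w 15.1 q [-1.07  0.49  0.88  1.74 -0.42  1.12 -1.5 ]
yaw of tool y -82.48 tilt deg 0.2
```

```bash
python3 -m handwheel '[{"slide":[0,0,-0.0005],"twist":0},{"slide":[0,0,-0.0005],"twist":0},{"slide":[0,0,-0.0005],"twist":0}]'; python3 -c "from h import *; st()";  python3 -m handwheel '[{"slide":[0,0,-0.0005],"twist":0},{"slide":[0,0,-0.0005],"twist":0},{"slide":[0,0,-0.0005],"twist":0}]'; python3 -c "from h import *; st()"
```

```text
clock: 18.7
tool_pos: [564.1, 209.5, 352.1]
tcp_rot: [2.154, 0.141, -2.153]
force: [0.8, 0.4, -5.1]
grip_width: 14.9
t 18.7 tcp [564.1 209.5 352.1] F [ 0.8  0.4 -5.1] M [ 0.02 -0.02 -0.03] w 14.9 q [-1.07  0.49  0.88  1.73 -0.42  1.11 -1.5 ]
yaw of tool y -82.47 tilt deg 0.02
clock: 19.0
tool_pos: [565.8, 209.2, 352.8]
tcp_rot: [2.154, 0.141, -2.154]
force: [0.2, 0.1, -5.1]
grip_width: 14.8
t 19.0 tcp [565.8 209.2 352.8] F [ 0.2  0.1 -5.1] M [ 0.04 -0.02  0.01] w 14.8 q [-1.07  0.5   0.88  1.73 -0.42  1.11 -1.5 ]
yaw of tool y -82.5 tilt deg 0.01
```

The drop shows in the load: Fz fell from 10.9 to −5.1 N, and the TCP went below deck height. I'll centre in the pocket and lower gently.

```bash
python3 -m handwheel '[{"slide":[0,0,0.0005],"twist":0},{"slide":[0.0005,0,0],"twist":0},{"slide":[0.0005,0,0],"twist":0},{"slide":[0.0005,0,0],"twist":0}]'; python3 -c "from h import *; st()";  python3 -m handwheel '[{"slide":[0.0005,0,0],"twist":0},{"slide":[0.0005,0,0],"twist":0},{"slide":[0.0005,0,0],"twist":0}]'; python3 -c "from h import *; st()"
```

```text
clock: 19.4
tool_pos: [565.2, 209.1, 351.6]
tcp_rot: [2.154, 0.141, -2.154]
force: [-0.0, -0.0, -5.6]
grip_width: 15.1
t 19.4 tcp [565.2 209.1 351.6] F [-0.  -0.  -5.6] M [-0.05 -0.02 -0.02] w 15.1 q [-1.07  0.5   0.88  1.73 -0.42  1.11 -1.5 ]
yaw of tool y -82.5 tilt deg 0.01
clock: 19.7
tool_pos: [565.2, 209.1, 350.1]
tcp_rot: [2.154, 0.141, -2.154]
force: [-0.1, 0.8, -5.4]
grip_width: 14.8
t 19.7 tcp [565.2 209.1 350.1] F [-0.1  0.8 -5.4] M [-0.   -0.02 -0.03] w 14.8 q [-1.06  0.5   0.88  1.73 -0.42  1.11 -1.5 ]
yaw of tool y -82.5 tilt deg 0.01
```

```bash
python3 -m handwheel '[{"slide":[0.0003,0,0],"twist":0},{"slide":[0.0003,0,0],"twist":0},{"slide":[0.0003,0,0],"twist":0}]'; python3 -c "from h import *; st()"
```

```text
clock: 20.0
tool_pos: [565.2, 209.1, 349.2]
tcp_rot: [2.154, 0.141, -2.154]
force: [-0.8, -0.4, -5.5]
grip_width: 15.0
t 20.0 tcp [565.2 209.1 349.2] F [-0.8 -0.4 -5.5] M [-0.03 -0.02 -0.01] w 15.0 q [-1.06  0.5   0.87  1.74 -0.42  1.11 -1.5 ]
yaw of tool y -82.5 tilt deg 0.01
```

```bash
python3 -m handwheel '[{"slide":[0.0003,0,0],"twist":0},{"slide":[0.0003,0,0],"twist":0},{"slide":[0.0003,0,0],"twist":0}]'; python3 -c "from h import *; st()";  python3 -m handwheel '[{"slide":[0.0003,0,0],"twist":0},{"slide":[0.0003,0,0],"twist":0},{"slide":[0,0,0],"twist":0}]'; python3 -c "from h import *; st()"
```

```text
clock: 20.3
tool_pos: [565.2, 209.1, 348.3]
tcp_rot: [2.154, 0.141, -2.154]
force: [-0.4, -0.1, -4.7]
grip_width: 15.0
t 20.3 tcp [565.2 209.1 348.3] F [-0.4 -0.1 -4.7] M [-0.02 -0.02  0.  ] w 15.0 q [-1.06  0.5   0.87  1.74 -0.42  1.11 -1.5 ]
yaw of tool y -82.5 tilt deg 0.0
clock: 20.6
tool_pos: [565.2, 209.0, 347.8]
tcp_rot: [2.154, 0.141, -2.154]
force: [-0.2, -0.1, -4.2]
grip_width: 15.1
t 20.6 tcp [565.2 209.  347.8] F [-0.2 -0.1 -4.2] M [-0.01  0.04  0.  ] w 15.1 q [-1.06  0.5   0.87  1.74 -0.42  1.11 -1.49]
yaw of tool y -82.51 tilt deg 0.01
```

```bash
python3 -m handwheel '[{"slide":[0.0003,0,0],"twist":0},{"slide":[0.0002,0,0],"twist":0},{"slide":[0,0,0],"twist":0}]'; python3 -c "from h import *; st()"
```

```text
clock: 20.9
tool_pos: [565.3, 208.8, 347.7]
tcp_rot: [2.154, 0.141, -2.154]
force: [-2.5, -1.6, -0.1]
grip_width: 15.2
t 20.9 tcp [565.3 208.8 347.7] F [-2.5 -1.6 -0.1] M [-0.1   0.33  0.08] w 15.2 q [-1.06  0.5   0.87  1.74 -0.42  1.1  -1.49]
yaw of tool y -82.52 tilt deg 0.02
```

Seated: contact at TCP 347.7, exactly 6 mm below the deck contact. I'll release and retreat.

```bash
python3 -m handwheel '[{"slide":[0,0,0],"twist":0},{"slide":[0,0,0],"twist":0},{"slide":[0,0,0],"twist":0},{"slide":[0,0,0],"twist":0},{"slide":[0,0,0],"twist":0},{"slide":[0,0,0],"twist":0},{"slide":[0,0,0],"twist":0},{"slide":[0,0,0],"twist":0}]' 0; python3 -m handwheel '[{"slide":[-0.005,0,0],"twist":0},{"slide":[-0.01,0,0],"twist":0},{"slide":[-0.02,0,0],"twist":0},{"slide":[-0.03,0,0],"twist":0},{"slide":[-0.03,0,0],"twist":0},{"slide":[-0.03,0,0],"twist":0},{"slide":[-0.02,0,0],"twist":0},{"slide":[0,0,0],"twist":0},{"slide":[0,0,0],"twist":0}]'
python3 - <<'E'
from h import *
s,R=st()
for c in ('wrist','scene'):
    d=vision.read_camera(c)
    cv2.imwrite(f'pics/{c}9.png',d['img'][:,:,::-1])
    for n in ["carrier_grip","carrier_mark","base_deck","base_slot","spray","hammer","magnet"][:7 if c=='scene' else 4]:
        r=vision.pinpoint(n,c);print(c,n,[(np.round(q['xyz'],1).tolist(),round(q['conf'],2)) for q in r[:1]])
w=cv2.imread('pics/wrist9.png');q=cv2.imread('pics/scene9.png')
cv2.imwrite('pics/fin.png',np.hstack([w[:,120:520],cv2.resize(q[160:360,230:480],(400,400))]))
E
```

```text
clock: 21.7
tool_pos: [565.2, 209.1, 347.2]
tcp_rot: [2.154, 0.141, -2.154]
force: [0.2, -0.1, -0.0]
grip_width: 85.0
clock: 22.6
tool_pos: [565.1, 208.9, 492.6]
tcp_rot: [2.155, 0.142, -2.153]
force: [-0.2, 0.1, -0.6]
grip_width: 85.6
t 22.6 tcp [565.1 208.9 492.6] F [-0.2  0.1 -0.6] M [-0.03 -0.01  0.02] w 85.6 q [-1.12  0.38  0.95  1.55 -0.32  1.37 -1.58]
yaw of tool y -82.51 tilt deg 0.06
wrist carrier_grip [([563.6, 212.2, 195.4], 0.73)]
wrist carrier_mark [([449.5, 194.7, 158.2], 0.94)]
wrist base_deck []
wrist base_slot [([563.9, 207.9, 80.5], 0.37)]
scene carrier_grip [([563.2, 210.0, 189.8], 0.7)]
scene carrier_mark [([455.2, 191.3, 162.4], 0.98)]
scene base_deck [([565.6, 212.1, 83.3], 0.65)]
scene base_slot [([767.2, 129.4, 2.4], 0.19)]
scene spray [([763.8, 133.1, 1.0], 0.93)]
scene hammer [([764.5, -17.3, -1.0], 0.57)]
scene magnet [([753.3, -163.1, -0.9], 0.79)]
```

View pics/fin.png

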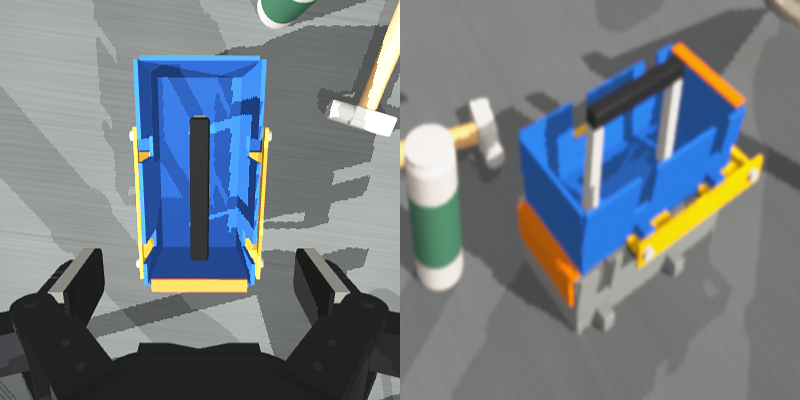

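The final picture shows the blue tote centred between the rails and level, with its orange end (200,285 in the left half) over the tie bar. The grey tote's orange end is at the opposite end, and the gripper is clear.

```bash
python3 -c "from h import *; print(arm.finish_job())"
```

```text
the job is handed in; nothing more can be done
None
```

The blue tote is stacked on the grey tote, turned half round with its lugs in the pockets. It has been released and the job handed in at about 23 s of the 67 s allowed; no verdict was reported.

- **How it went:** I lifted the tote by its handle and turned it 155° with the wrist, from about −18° to 187.6°. I touched down at about 3 mm/s on the decks, 18 mm to the tie-bar side. I then slid it at 5 mm/s under light load until the lugs dropped, and lowered it to the pocket floor.
- **Seating:** contact came at TCP height 353.7 mm on the deck and 347.7 mm at the end, a drop of 6.0 mm, which is the full pocket depth. The tool's tilt at seating was 0.02°.
- **Forces:** the highest upward force I read was about 11 N while sliding. I read it only at the end of each move, so a brief higher peak could have gone unseen.
- **Final position:** the cameras put the handle centre at about (563, 211) mm and 190–195 mm up, against the grey tote's centre of about (565, 209) mm. The 190 mm reading from the scene camera is below the 191.5 mm limit. It is within that camera's 4 mm error, and the other camera and the force readings agree with full seating.
- **Bystanders:** the spray can, hammer and magnet all read within about 4 mm of where they started.
- **Disagreements:** the network reported a false hammer at the blue tote at the start, and false tie-bar positions at low confidence at the end. I ignored these. The rails looked 2–3 mm off towards the tie bar in the picture, but the lugs dropped close to the nominal position.

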